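# Take the dirty filter out of the bench dust extractor

## Task

Shut down the bench dust extractor: press the red stop button all the way down and let it up, then do the same with the yellow service button, never pressing the green start button. Then swing the orange tab a good quarter turn to either side, clear of the filter, and only after that lift the black-framed filter panel straight out by its handle. Keep it roughly level, set it down gently (not dropped) flat on the floor of the grey tray and let go, leaving the tab swung aside and the shoe last, tin and brush where they are.

Things in the scene. Friction and masses are not known exactly. Their poses are not given: they have to be found in the camera images.
- extractor: Bench dust extractor, a fixed green metal box 230 x 330 mm (its x, y) and 110 mm high. Origin: centre of its underside, on the bench; z up, -x is its grilled front. A steel frame around the filter well stands 4 mm proud of its top (114 mm above the bench); the well is 94 x 134 mm (x, y), 20 mm deep, centred at x = +15, y = +40 mm.
- red (a joint): Red stop button, travel in m: 0 up, 0.006 fully down. Springs back; 1.5 N starts it, 5 N takes it fully down. Counts as pressed beyond 0.0045.
- red_top (a point): Centre of the top of the red button's cap (28 mm diameter, in a black collar 44 mm across). Pressed straight down. The cap stands 22 mm above the extractor's top and 10 mm above its collar. The three buttons stand in a row along the extractor's x, 58 mm apart, 115 mm to the -y side of its centre; their order varies.
- yellow (a joint): Yellow service button, travel in m, same as the red one.
- yellow_top (a point): Centre of the top of the yellow button's cap, same sizes as the red one.
- green (a joint): Green start button, travel in m, same as the red one. Not to be pressed (0.002 or more counts as pressed).
- green_top (a point): Centre of the top of the green button's cap, same sizes as the red one.
- tab (a joint): Angle of the orange swing tab in rad about the vertical, counter-clockwise from above positive: 0 = pointing along the extractor's +x, square over the filter's near long edge; starts within 0.3 of that; turns freely to 1.9 either way and stays where it is left (stiff: about 1 to 1.5 N at its peg). It is clear of the filter beyond 1.3 either way.
- tab_pivot (a point): Fixed pivot of the tab on the extractor, at the tab's underside (116 mm above the bench, 2 mm above the filter), 16 mm outside the filter's near (-x) long edge, halfway along it.
- tab_peg (a point): Centre of the top of the white upright peg on the tab, for pushing it round: 10 mm diameter, 24 mm tall above the tab, 26 mm from the pivot. The tab is 6 mm thick, 16 mm wide and reaches 36 mm from the pivot, 20 mm over the filter.
- panel: Loose filter panel, about 0.25 kg: black frame 90 x 130 x 20 mm (its x, y, z) with pleated paper-coloured media, 2 mm play all round in its well; its top is level with the steel frame. Origin: centre of its underside, which starts 94 mm above the bench; axes parallel to the extractor's.
- panel_handle (a point): Centre of the panel's aluminium grip bar: 12 mm wide (x), 70 mm long (along the panel's y), 12 mm high; 48 mm above the panel's underside, over its centre. The bar's top is 34 mm above the panel's top face, with a post under each end and 22 mm of free space under its middle.
- tray: Fixed open grey tray, 200 x 200 mm outside, walls 5 mm thick and 32 mm high. Origin: centre of its underside on the bench; x, y along its sides.
- tray_in (a point): Centre of the tray's inner floor (5 mm above the bench). Inside is 190 x 190 mm.
- shoe_last: Wooden shoe last, about 230 x 78 x 105 mm, toe to its -x, a loose bystander standing on its sole, light wood. Origin under its middle.
- tin: Tin can, 80 mm diameter, 110 mm high, a loose bystander. Origin under its centre.
- brush: Wooden-handled brush, 200 mm long, lying on the bench, a loose bystander. Origin under its middle.
Mind the look-alikes: they are no part of the job. Of the things that look like the panel, the smaller one is meant.

How it is judged:
By the outcome, as a careful person would: the job done as asked, in the order asked, and still so for the second after the job is handed in, with the robot touching nothing.
It also fails if it takes over 54 s, if anything falls off the work surface, if the arm or the gripper's body presses on something with over 40 N, if the wrist force passes 120 N, or if a joint passes its speed limit or range.

## Robot

A 6-joint arm with a two-finger parallel gripper is mounted at the origin on the work surface. World frame = base frame: x ahead of the robot, y to its left, z up, the work surface at z = 0. Lengths are in mm, angles in rad, forces in N, time in s.
With the tool pointing down it reaches from about 375 to 975 mm from the base axis. Payload 3.8 kg.
Tool frame: the origin (TCP) lies at the very end of the fingers, on their centre line; the grasp point (between the pads) lies 19 mm behind it; z points along the fingers, y is the line along which they close (so a half turn about z gives the same grasp; the last joint's range is limited). The gripper opens to 88 mm and grips with 3 to 60 N. Pads are 18 mm wide; open, the fingers measure 123 mm over their backs; the gripper's body (75 mm by 187 mm) begins 45 mm behind the grasp point.
Start: joints at [-1.271, 0.264, 1.604, -0, 1.274, -0.037], TCP at [223.061, -637.073, 238.706] pointing down, gripper open.
Joint ranges: [-2.63, 2.63], [-0.94, 2.18], [0.31, 2.57], [-1.31, 4.45], [0, 2.66], [-2.55, 2.55]. Speed limits (rad/s): [2.57, 2.57, 3.14, 3.14, 3.14, 3.14].

## Interface

Orientations are given as a unit quaternion [x, y, z, w].
In Python, from rig import bot, snapshot, finish_job gives the robot as it stands. The module is installed in compiled form; this text tells all that it offers.
- The arm moves only by the tool play_rows, never from a script. Its argument "increments" is one flat list of numbers, 7 for each row, row after row: the shift along the tool's x, y, z in m, then the turn, a rotation vector about the tool's x, y, z in rad, then the closure, from 0 (fully open) to 1 (shut). In form: [tx, ty, tz, rx, ry, rz, hand, tx, ty, tz, rx, ry, rz, hand, ...]. A call has 1 to 8 rows; each row shifts and turns the commanded pose from where the row before left it, along the tool's axes as they then stand; what a row does not reach is not made up. A row lasts 1/10 s, in which the tool goes at most 50 mm and 8.59 degrees, less where a joint would pass 70% of its speed; a pose out of reach is approached as far as the arm can. A call is refused whole if a number of a shift passes 0.05 or a number of a turn 0.15, either way. A call with a gripper value outside its range is refused whole. The fingers move at their own pace and stop on an object; the grip force is fixed at half the most. Time passes only in rows, so rows that do not move let the fingers close. It gives the time, the measured TCP pose, the force, the opening and the grip force at its end, in the units of the state.
- bot.read_state(): the state, without advancing time (a new reading comes with each control period).
- snapshot(name): name is "scene" or "top" or "wrist"; returns a dict with "frame" (420x560x3 uint8, red, green, blue), "range_z" (420x560 float32, mm along the optical axis (not along the pixel's ray), 0 where there is no reading), "mtx" (3x3 intrinsics, pixels), "rvec" (rotation vector, rad) and "tvec" (3), from world to camera coordinates, as OpenCV has them; the wrist camera has in their place "tool_from_camera" (4x4, takes a point from camera to tool coordinates, whose origin is the TCP and whose axes are the flange's). Camera axes: x right, y down, z forward; pixel columns grow to the right and rows downward; lengths in mm; the calibration is good to about 2 mm. A picture is of the moment at which its call begins: read the wrist's pose just before it.
- finish_job(): hands the job in; it is judged then, once.
The state is a dict: "t": time; "q": joint angles; "qd": joint speeds; "joint_efforts": joint torques, N m; "position": TCP position; "tool_rot": TCP orientation; "force": force on the tool from outside, world axes, zero at the start; "moment": the same for the moment, N m; "gripper_width": finger opening in mm; "gripper_force": force on a finger pad.
Only numpy, scipy, OpenCV 4.12 (cv2) and the standard library are available. Lean on these libraries where they do the work, as an engineer would, in place of code of your own. Each camera call takes 0.05 s, during which the arm holds its last target. There are 200 camera calls.

## Working session

There is one attempt and no reset: what is moved stays moved. The work goes in short steps, Python scripts to look and compute and a tool call to move; the robot and the scene stay as the last step left them, time stands still between calls to the robot, and variables do not carry over. Pictures are saved under pics/ and viewed, at most 10 in all, crops included, and the job is handed in when it is done.

Besides the shell and the picture viewer there is one more tool, called after ">>>" as name(argument=value, ...) on one line, values as JSON. play_rows: Moves the arm, as the interface text tells. Its arguments: {"type":"object","properties":{"increments":{"type":"array"}},"required":["increments"]}

```bash
mkdir -p pics
cat > h.py <<'E'
import numpy as np, cv2, pickle
from rig import bot, snapshot, finish_job
from scipy.spatial.transform import Rotation as R
def snap(n):
    st=bot.read_state(); s=snapshot(n)
    if n=="wrist":
        T=np.eye(4);T[:3,:3]=R.from_quat(st["tool_rot"]).as_matrix();T[:3,3]=st["position"]
        s["W"]=T@np.array(s["tool_from_camera"])   # cam->world
    else:
        M=cv2.Rodrigues(np.array(s["rvec"],float))[0];T=np.eye(4);T[:3,:3]=M.T;T[:3,3]=-M.T@np.array(s["tvec"],float).ravel();s["W"]=T
    return s
def save(s,f,crop=None,k=1):
    im=s["frame"][:,:,::-1]
    if crop: im=im[crop[1]:crop[3],crop[0]:crop[2]]
    cv2.imwrite("pics/"+f,cv2.resize(im,None,fx=k,fy=k))
def ray(s,u,v,z):
    d=s["W"][:3,:3]@np.linalg.inv(s["mtx"])@np.array([u,v,1.]);o=s["W"][:3,3]
    return o+d*(z-o[2])/d[2]
def cloud(s):
    Z=s["range_z"];v,u=np.mgrid[:Z.shape[0],:Z.shape[1]]
    P=np.stack([u*Z,v*Z,Z],-1)@np.linalg.inv(s["mtx"]).T
    return P@s["W"][:3,:3].T+s["W"][:3,3]
E
python3 - <<'E'
from h import *
a=snap("top");b=snap("scene")
pickle.dump((a,b),open("a.pkl","wb"))
save(a,"top.png",k=1.4);save(b,"scene.png",k=1.4)
st=bot.read_state();print(st["t"],st["tool_rot"],a["W"].round(2),a["mtx"])
E
```

```text
0.1 [ 9.85853936e-01  1.67603658e-01 -1.34272527e-04 -1.00684826e-03] [[ 0.00000e+00 -9.80000e-01  1.90000e-01  3.76460e+02]
 [-1.00000e+00 -1.00000e-02 -3.00000e-02  1.07810e+02]
 [ 3.00000e-02 -1.90000e-01 -9.80000e-01  1.07033e+03]
 [ 0.00000e+00  0.00000e+00  0.00000e+00  1.00000e+00]] [[405.33914663   0.         278.16197304]
 [  0.         405.33914663 212.64878622]
 [  0.           0.           1.        ]]
```

View pics/top.png

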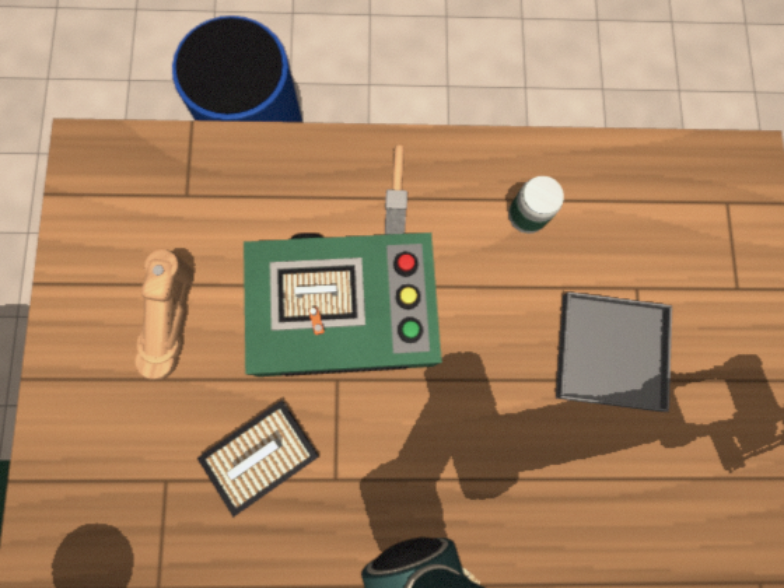

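View pics/scene.png

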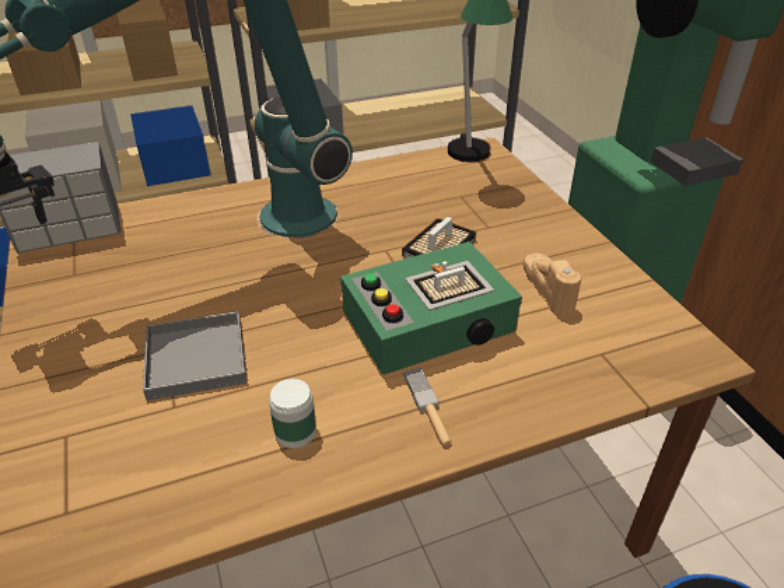

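The top view shows the extractor at about (340,303), with red at (406,262), yellow at (408,296), green at (410,329), the tab at (316,320) and the tray at (615,350). There are two panel candidates. The one in the well has its handle at (315,290), and the larger loose one on the bench is at (258,458). The one in the well fits: it is smaller, sits in the extractor and is under the tab. I'll confirm that in a crop and measure.

```bash
cat > m.py <<'E'
from h import *
def blob(m,mn=15):
    n,l,s,c=cv2.connectedComponentsWithStats(m.astype(np.uint8))
    return [(c[i],s[i,4],l==i) for i in np.argsort(-s[1:,4])+1 if s[i,4]>mn][:4]
E
python3 - <<'E'
from m import *
a,b=pickle.load(open("a.pkl","rb"))
save(a,"crop.png",(165,160,325,275),4.5)
for nm,s in (("top",a),("scene",b)):
    h=cv2.cvtColor(s["frame"],cv2.COLOR_RGB2HSV).astype(int);H,S,V=h[...,0],h[...,1],h[...,2]
    P=cloud(s)
    roi=(P[...,2]>100)&(P[...,2]<165)&(np.abs(P[...,1]-50)<400)&(P[...,0]>250)
    print(nm)
    for k,m,z in (("red",((H<5)|(H>174))&(S>190)&(V>90),132),("yel",(H>20)&(H<35)&(S>150),132),("grn",(H>45)&(H<75)&(S>160)&(V>90),132),("orange",(H>5)&(H<17)&(S>160),122)):
        for c,n,mm in blob(m&roi,6): print(k,c.round(1),n,ray(s,*c,z).round(1),np.median(P[mm],0).round(1))
    m=roi&(P[...,2]>138)&(S<60)
    for c,n,mm in blob(m,20)[:3]:
        p=P[mm];r=cv2.minAreaRect(p[:,:2].astype(np.float32));print("handle?",c.round(1),n,np.median(p,0).round(1),r)
    m=(P[...,2]>104)&(P[...,2]<120)&(P[...,1]>-150)&(P[...,1]<350)&(P[...,0]>300)&(S>80)&(H>50)&(H<90)
    for c,n,mm in blob(m,500)[:1]:
        p=P[mm];print("box",np.median(p,0).round(1),cv2.minAreaRect(p[:,:2].astype(np.float32)))
    # tray
    m=(np.abs(P[...,2]-5)<7)&(S<50)&(P[...,1]<-50)&(P[...,0]>300)
    for c,n,mm in blob(m,300)[:2]:
        p=P[mm];print("tray",c.round(1),n,np.median(p,0).round(1),cv2.minAreaRect(p[:,:2].astype(np.float32)))
E
```

```text
top
red [286.2 184.9] 9 [626.4  57.9 132. ] [626.1  58.5 131.8]
orange [225.4 227.3] 38 [524.4 201.2 122. ] [524.9 199.8 122.3]
handle? [225.4 206.5] 171 [568.6 200.6 147.7] ((569.9808959960938, 201.11451721191406), (12.457890510559082, 69.83932495117188), 3.7156314849853516)
box [514.1 175.9 110.2] ((557.4671630859375, 160.89279174804688), (230.3886260986328, 323.9310302734375), 3.54181170463562)
tray [439.  251.4] 4852 [ 481.9 -356.     5. ] ((483.25372314453125, -355.759521484375), (185.8761749267578, 189.60299682617188), 82.76937103271484)
scene
red [280.  221.2] 55 [630.6  44.4 132. ] [628.8  45.8 130.3]
yel [271.8 209.6] 65 [572.5  40.7 132. ] [570.8  43.  129.7]
orange [312.2 191.5] 20 [521.5 193.6 122. ] [521.3 193.4 120.4]
handle? [321.  194.6] 96 [575.3 199.6 146.8] ((573.4628295898438, 198.8028106689453), (18.77448844909668, 70.47947692871094), 8.782430648803711)
box [582.  149.8 109.6] ((560.2638549804688, 157.0622100830078), (237.86907958984375, 329.9654846191406), 3.271731376647949)
tray [138.4 251.8] 2470 [ 470.1 -353.2    4.7] ((468.6489562988281, -350.860595703125), (189.48573303222656, 174.48599243164062), 82.96874237060547)
```

View pics/crop.png

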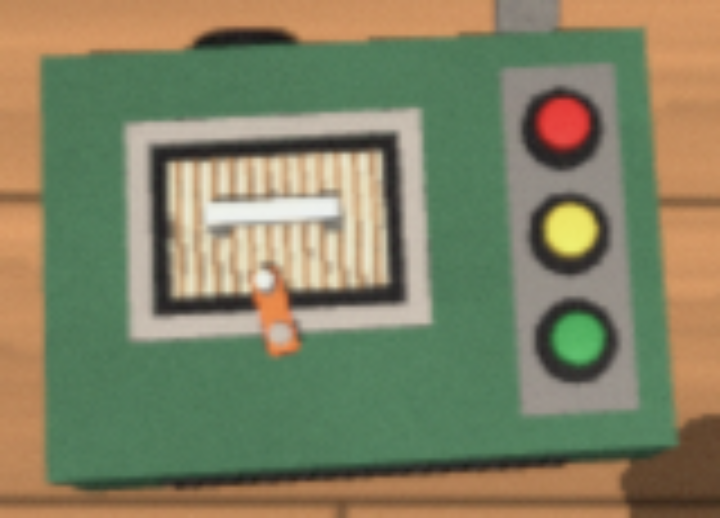

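The crop confirms it: the smaller panel is in the well, with the tab over its near edge and the peg swung slightly to +y. Next I turn the tool to the extractor's axes, fly to above the buttons and look from near.

>>> play_rows(increments=[0,0,0,0,0,0.137,1,0,0,0,0,0,0.137,1,0.026,-0.039,0,0,0,0,1,0.026,-0.039,0,0,0,0,1,0.026,-0.039,0,0,0,0,1,0.026,-0.039,0,0,0,0,1,0.026,-0.039,0,0,0,0,1,0.026,-0.039,0,0,0,0,1])

```text
t: 0.9
position: [364.4, -391.8, 238.2]
tool_rot: [1.0, 0.031, -0.0, -0.0]
force: [-0.1, -0.4, -0.1]
gripper_width: 26.6
gripper_force: 0.0
```

>>> play_rows(increments=[0.026,-0.039,0,0,0,0,1,0.026,-0.039,0,0,0,0,1,0.026,-0.039,0,0,0,0,1,0.026,-0.039,0,0,0,0,1,0.026,-0.039,0,0,0,0,1,0.026,-0.039,0,0,0,0,1,0.026,-0.039,0,0,0,0,1,0.026,-0.039,0,0,0,0,1])

```text
t: 1.7
position: [552.4, -67.4, 238.4]
tool_rot: [1.0, 0.031, -0.0, 0.0]
force: [0.9, -0.6, -0.1]
gripper_width: 0.5
gripper_force: 0.0
```

Run:
```python
from m import *
a,_=pickle.load(open("a.pkl","rb"))
for n,p,z in (("red",(563,124),132),("yel",(572,228),132),("grn",(578,338),132),("peg",(265,278),146),("piv",(281,330),122)):
    print(n,ray(a,p[0]/4.5+164.6,p[1]/4.5+159.6,z).round(1))
st=bot.read_state();print(st["t"],np.round(st["position"],1),R.from_quat(st["tool_rot"]).as_matrix().round(3),np.round(st["q"],2))
s=snap("wrist");pickle.dump(s,open("w.pkl","wb"));save(s,"w1.png",k=1.2)
```

```text
red [620.9  49.6 132. ]
yel [564.6  45.1 132. ]
grn [506.3  42.3 132. ]
peg [534.4 203.6 146. ]
piv [511. 197. 122.]
1.7 [552.4 -67.4 238.4] [[ 0.998  0.063 -0.   ]
 [ 0.063 -0.998 -0.   ]
 [-0.     0.    -1.   ]] [-0.17  0.04  1.86 -0.    1.24  1.34]
```

View pics/w1.png

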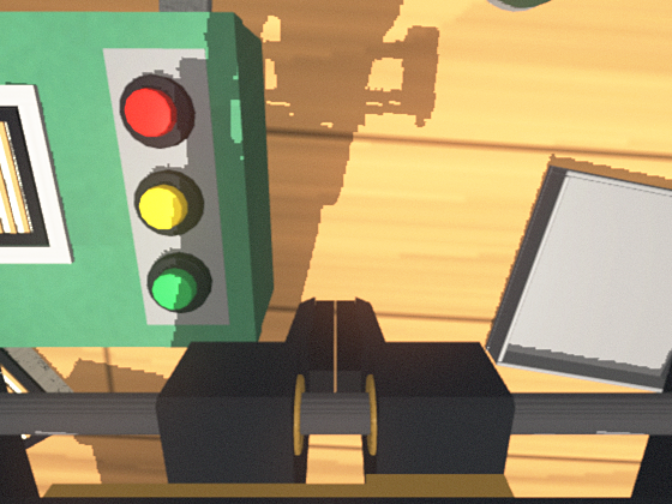

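The wrist view matches: red at (150,112), yellow at (163,207) and green at (175,288), and the row runs along the tool's x. Now to above red.

>>> play_rows(increments=[0.0254,-0.0374,0,0,0,0,1,0.0254,-0.0374,0,0,0,0,1,0.0254,-0.0374,0,0,0,0,1,0,0,0.05,0,0,0,1,0,0,0.045,0,0,0,1,0,0,0,0,0,0,1,0,0,0,0,0,0,1])

```text
t: 2.45
position: [620.0, 47.3, 142.8]
tool_rot: [1.0, 0.031, -0.002, 0.0]
force: [-0.5, -1.0, -0.2]
gripper_width: 0.7
gripper_force: 0.0
```

>>> play_rows(increments=[0,0,0.008,0,0,0,1,0,0,0.006,0,0,0,1,0,0,0.002,0,0,0,1,0,0,0,0,0,0,1])

```text
t: 2.85
position: [622.6, 47.1, 129.5]
tool_rot: [1.0, 0.031, 0.002, 0.0]
force: [1.3, -0.7, 3.4]
gripper_width: 0.7
gripper_force: 1.5
```

>>> play_rows(increments=[0,0,0.002,0,0,0,1,0,0,0.002,0,0,0,1,0,0,0,0,0,0,1])

```text
t: 3.15
position: [622.7, 47.1, 126.3]
tool_rot: [1.0, 0.031, 0.002, 0.0]
force: [-0.8, -2.6, 11.0]
gripper_width: 0.6
gripper_force: 5.5
```

Red is at its stop (11 N against the 5 N needed). Release and repeat on yellow.

>>> play_rows(increments=[0,0,-0.023,0,0,0,1,0,0,0,0,0,0,1,-0.029,-0.001,0,0,0,0,1,-0.029,-0.001,0,0,0,0,1,0,0,0,0,0,0,1,0,0,0.012,0,0,0,1,0,0,0.009,0,0,0,1,0,0,0,0,0,0,1])

```text
t: 3.95
position: [564.0, 46.0, 126.3]
tool_rot: [1.0, 0.031, -0.0, -0.0]
force: [-2.6, -0.4, 10.1]
gripper_width: 0.9
gripper_force: 5.8
```

>>> play_rows(increments=[0,0,0.002,0,0,0,1,0,0,0,0,0,0,1,0,0,0,0,0,0,1])

```text
t: 4.25
position: [564.1, 46.0, 126.2]
tool_rot: [1.0, 0.031, 0.0, -0.0]
force: [-8.2, -0.4, 20.0]
gripper_width: 0.5
gripper_force: 10.1
```

>>> play_rows(increments=[0,0,-0.045,0,0,0,1,-0.008,-0.043,0,0,0,0,1,-0.008,-0.043,0,0,0,0,1,-0.007,-0.043,0,0,0,0,1,0,0,0,0,0,0,1,0,0,0,0,0,0,1])

```text
t: 4.85
position: [532.0, 173.9, 167.4]
tool_rot: [0.999, 0.033, -0.001, 0.0]
force: [1.5, -0.7, -0.1]
gripper_width: 0.3
gripper_force: 0.0
```

Run:
```python
from m import *
st=bot.read_state();print(st["t"],np.round(st["position"],1),np.round(st["force"],1),np.round(st["q"],2))
s=snap("wrist");save(s,"w2.png",k=1.2);pickle.dump(s,open("w2.pkl","wb"))
```

```text
4.85 [532.  173.9 167.4] [ 1.5 -0.7 -0.1] [ 0.27  0.1   1.93 -0.    1.11  1.78]
```

View pics/w2.png

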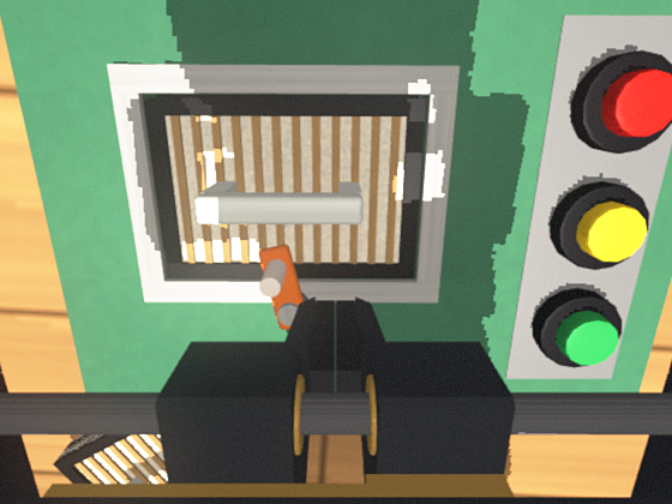

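The wrist view shows the tab end at (275,255), the peg top at (271,284) and the pivot at (289,316). The handle runs from (200,208) to (360,208).

Run:
```python
from m import *
s=pickle.load(open("w2.pkl","rb"))
for n,p,z in (("peg",(271,284),146),("piv",(289,316),124),("h1",(197,215),148),("h2",(361,215),148)): print(n,ray(s,p[0]/1.2,p[1]/1.2,z).round(1))
P=cloud(s);m=(P[...,2]>144)&(P[...,2]<152)&(P[...,0]>555)&(P[...,0]<590)&(abs(P[...,1]-200)<60)
p=P[m];print(np.median(p,0),cv2.minAreaRect(p[:,:2].astype(np.float32)))
```

```text
peg [536.9 203.1 146. ]
piv [509.  196.6 124. ]
h1 [567.2 234.2 148. ]
h2 [571.7 165.9 148. ]
[572.14026023 200.43634758 148.15178401] ((571.3593139648438, 200.751708984375), (12.629888534545898, 70.08895874023438), 3.648991584777832)
```

>>> play_rows(increments=[0,0,0.037,0,0,0,1,0,0,0,0,0,0,1,0,-0.006,0,0,0,0,1,-0.001,-0.006,0,0,0,0,1,-0.002,-0.006,0,0,0,0,1,-0.004,-0.006,0,0,0,0,1,0,0,0,0,0,0,1])

```text
t: 5.6
position: [523.4, 197.7, 132.6]
tool_rot: [0.999, 0.032, 0.001, -0.0]
force: [-0.2, 0.5, 0.4]
gripper_width: 0.8
gripper_force: 0.0
```

```bash
cat > tab.py <<'E'
from m import *
st=bot.read_state();print(st["t"],np.round(st["position"],1),np.round(st["force"],1))
s=snap("wrist");h=cv2.cvtColor(s["frame"],cv2.COLOR_RGB2HSV).astype(int)
P=cloud(s);m=(h[...,0]>4)&(h[...,0]<14)&(h[...,1]>130)&(P[...,2]>114)&(P[...,2]<128)&(np.hypot(P[...,0]-509,P[...,1]-197)<45)
p=P[m][:,:2];print(len(p),p.mean(0),p.min(0),p.max(0))
d=p-[509.2,196.8];f=np.hypot(*d.T)>22
print("tab local angle",np.arctan2(d[f,1].mean(),d[f,0].mean())-.063,f.sum())
E
python3 tab.py
```

```text
5.6 [523.4 197.7 132.6] [-0.2  0.5  0.4]
565 [529.99889543 220.04877895] [519.99092252 205.55762743] [536.72589851 229.4599374 ]
tab local angle 0.7808171912219999 557
```

>>> play_rows(increments=[0.003,0.004,0,0,0,0,1,0.018,0,0,0,0,0,1,0,-0.01,0,0,0,0,1,0,-0.01,0,0,0,0,1,-0.008,0,0,0,0,0,1,-0.008,0,0,0,0,0,1,-0.007,0,0,0,0,0,1,0,0,0,0,0,0,1])

```text
t: 6.45
position: [519.4, 213.4, 132.1]
tool_rot: [0.999, 0.032, 0.0, -0.0]
force: [0.7, 0.8, -0.5]
gripper_width: 0.2
gripper_force: 0.4
```

```bash
python3 tab.py
```

```text
6.45 [519.4 213.4 132.1] [ 0.7  0.8 -0.5]
289 [514.85295082 190.85319982] [505.47368982 186.13966454] [520.28497301 197.09460801]
tab local angle nan 0tab.py:7: RuntimeWarning: Mean of empty slice.
  print("tab local angle",np.arctan2(d[f,1].mean(),d[f,0].mean())-.063,f.sum())
  ret = ret.dtype.type(ret / rcount)
```

>>> play_rows(increments=[0.006,0,0,0,0,0,1,0,0,-0.04,0,0,0,1,0,0,-0.045,0,0,0,0.5,0.045,0.0155,0,0,0,0,0.5,0,0,0,0,0,-0.15,0.5,0,0,0,0,0,-0.15,0.5,0,0,0,0,0,-0.15,0.5,0,0,0,0,0,-0.15,0.5])

```text
t: 7.3
position: [572.5, 199.5, 216.1]
tool_rot: [0.945, 0.328, -0.001, 0.0]
force: [-0.4, -0.4, 0.9]
gripper_width: 43.7
gripper_force: 0.0
```

>>> play_rows(increments=[0,0,0,0,0,-0.15,0.5,0,0,0,0,0,-0.15,0.5,0,0,0,0,0,-0.15,0.5,0,0,0,0,0,-0.15,0.5,0,0,0,0,0,-0.15,0.5,0,0,0,0,0,-0.15,0.5,0,0,0,0,0,-0.07,0.5,0,0,0,0,0,0,0.5])

```text
t: 8.1
position: [572.4, 199.7, 216.2]
tool_rot: [0.685, 0.729, -0.001, -0.0]
force: [0.1, -0.4, 0.6]
gripper_width: 43.9
gripper_force: 0.0
```

Run:
```python
from m import *
import tab
st=bot.read_state();print(R.from_quat(st["tool_rot"]).as_matrix().round(3),st["gripper_width"],np.round(st["q"],2))
s=snap("wrist");save(s,"w3.png",k=1.2)
s=snap("top");save(s,"t3.png",(165,160,325,275),4.5)
h=cv2.cvtColor(s["frame"],cv2.COLOR_RGB2HSV).astype(int)
```

```text
8.1 [572.4 199.7 216.2] [ 0.1 -0.4  0.6]
339 [511.76674378 207.77046319] [495.72881332 185.3925386 ] [519.74313219 233.1635366 ]
tab local angle 1.5338244983745761 117
[[-0.06   0.998 -0.001]
 [ 0.998  0.06  -0.001]
 [-0.001 -0.001 -1.   ]] 43.93022012217036 [ 0.29  0.15  1.78 -0.    1.21  0.23]
```

View pics/w3.png

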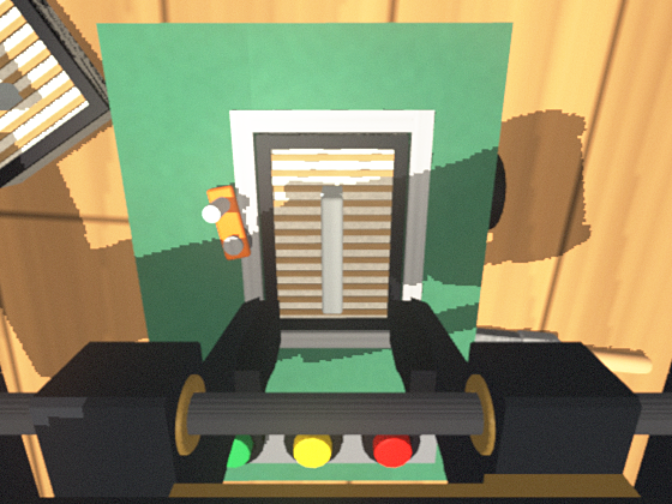

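The tab at (226,222) is swung past a quarter turn and clear of the filter. The handle runs from (332,195) to (332,310), centred between the fingers. Descend and grasp.

>>> play_rows(increments=[0,-0.001,0.04,0,0,0,0.5,0,0,0.04,0,0,0,0.5,0,0,0.013,0,0,0,0.5,0,0,0,0,0,0,1,0,0,0,0,0,0,1,0,0,0,0,0,0,1])

```text
t: 8.85
position: [573.2, 200.7, 126.3]
tool_rot: [0.685, 0.729, 0.002, 0.001]
force: [0.1, 0.5, 0.3]
gripper_width: 22.4
gripper_force: 0.0
```

>>> play_rows(increments=[0,0,0,0,0,0,1,0,0,-0.005,0,0,0,1,0,0,-0.01,0,0,0,1,0,0,-0.01,0,0,0,1,0,0,-0.02,0,0,0,1,0,0,0,0,0,0,1])

```text
t: 9.45
position: [573.9, 200.9, 172.7]
tool_rot: [0.685, 0.729, 0.003, 0.002]
force: [0.4, -0.1, -1.9]
gripper_width: 11.4
gripper_force: 30.0
```

Gripped at 11.4 mm and lifted. Up a bit more, then over to the tray.

>>> play_rows(increments=[0,0,-0.02,0,0,0,1,0,0,-0.02,0,0,0,1,-0.015,-0.0034,0,0,0,0,1,-0.03,-0.0067,0,0,0,0,1,-0.04,-0.009,0,0,0,0,1,-0.04,-0.009,0,0,0,0,1,-0.04,-0.009,0,0,0,0,1,-0.04,-0.009,0,0,0,0,1])

```text
t: 10.25
position: [536.5, -9.6, 207.2]
tool_rot: [0.685, 0.729, -0.001, -0.0]
force: [1.5, -0.6, -3.4]
gripper_width: 11.3
gripper_force: 30.0
```

>>> play_rows(increments=[-0.04,-0.009,0,0,0,0,1,-0.04,-0.009,0,0,0,0,1,-0.04,-0.009,0,0,0,0,1,-0.04,-0.009,0,0,0,0,1,-0.04,-0.009,0,0,0,0,1,-0.04,-0.009,0,0,0,0,1,-0.04,-0.009,0,0,0,0,1,-0.035,-0.0078,0,0,0,0,1])

```text
t: 11.05
position: [484.8, -328.3, 207.2]
tool_rot: [0.685, 0.728, -0.0, -0.001]
force: [0.0, -0.1, -3.2]
gripper_width: 11.8
gripper_force: 30.0
```

>>> play_rows(increments=[-0.02,-0.0045,0,0,0,0,1,-0.01,-0.0022,0,0,0,0,1,0,0,0,0,0,0,1,0,0,0,0,0,0,1])

```text
t: 11.45
position: [481.6, -355.6, 207.9]
tool_rot: [0.685, 0.729, 0.0, -0.001]
force: [-0.3, 0.0, -3.0]
gripper_width: 11.4
gripper_force: 30.0
```

Run:
```python
from m import *
st=bot.read_state();print(st["t"],np.round(st["position"],1),st["gripper_width"],np.round(st["force"],1))
s=snap("top");save(s,"t4.png",k=1.4)
P=cloud(s);S=cv2.cvtColor(s["frame"],cv2.COLOR_RGB2HSV)[...,1]
m=(P[...,2]>26)&(P[...,2]<38)&(abs(P[...,0]-483)<125)&(abs(P[...,1]+356)<125)
print(cv2.minAreaRect(P[m][:,:2].astype(np.float32)))
```

```text
11.45 [ 481.6 -355.6  207.9] 11.41741272119279 [-0.3  0.  -3. ]
((482.5943603515625, -349.3524475097656), (201.9474639892578, 200.26589965820312), 83.01370239257812)
```

View pics/t4.png

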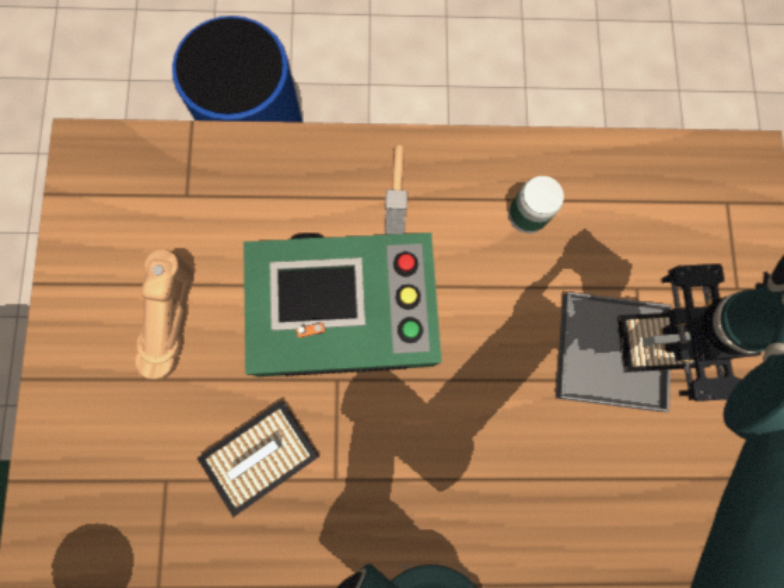

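The tab stays aside, the well at (317,293) is empty and the bystanders haven't moved. The panel hangs over the tray at (615,350), with parallax shifting it right in the image. Lower it.

>>> play_rows(increments=[0,0,0.03,0,0,0,1,0,0,0.035,0,0,0,1,0,0,0.035,0,0,0,1,0,0,0.03,0,0,0,1,0,0,0.02,0,0,0,1,0,0,0.012,0,0,0,1,0,0,0,0,0,0,1,0,0,0,0,0,0,1])

```text
t: 12.3
position: [482.9, -356.3, 47.6]
tool_rot: [0.685, 0.729, 0.0, 0.001]
force: [0.0, 0.0, -2.1]
gripper_width: 11.3
gripper_force: 30.0
```

>>> play_rows(increments=[0,0,0.002,0,0,0,1,0,0,0.002,0,0,0,1,0,0,0.001,0,0,0,1,0,0,0,0,0,0,1])

```text
t: 12.7
position: [482.2, -356.6, 42.0]
tool_rot: [0.685, 0.729, 0.0, 0.0]
force: [0.0, 0.5, -1.7]
gripper_width: 11.6
gripper_force: 30.0
```

>>> play_rows(increments=[0,0,0.002,0,0,0,1,0,0,0.001,0,0,0,1,0,0,0.001,0,0,0,1,0,0,0,0,0,0,1])

```text
t: 13.1
position: [481.9, -356.4, 37.4]
tool_rot: [0.685, 0.729, -0.0, -0.0]
force: [0.1, 0.1, -2.9]
gripper_width: 11.6
gripper_force: 30.0
```

>>> play_rows(increments=[0,0,0.001,0,0,0,1,0,0,0.001,0,0,0,1,0,0,0,0,0,0,1])

```text
t: 13.4
position: [482.1, -356.5, 37.3]
tool_rot: [0.685, 0.729, -0.0, -0.0]
force: [-4.2, 3.1, 7.5]
gripper_width: 11.8
gripper_force: 30.0
```

Contact: the force rose to +7.5 N, so the panel is on the tray floor. Release, pause and rise.

>>> play_rows(increments=[0,0,0,0,0,0,0.6,0,0,0,0,0,0,0.6,0,0,0,0,0,0,0.6,0,0,-0.02,0,0,0,0.6,0,0,-0.04,0,0,0,0.6,0,0,-0.05,0,0,0,0.6,0,0,-0.05,0,0,0,0.6,0,0,0,0,0,0,0.6])

```text
t: 14.2
position: [486.5, -360.0, 205.1]
tool_rot: [0.685, 0.729, 0.001, 0.008]
force: [1.4, -0.5, 0.6]
gripper_width: 35.2
gripper_force: 0.0
```

Run:
```python
from m import *
st=bot.read_state();print(st["t"],np.round(st["position"],1),st["gripper_width"],np.round(st["force"],1))
s=snap("scene");save(s,"s5.png",k=1.4)
```

```text
14.2 [ 486.5 -360.   205.1] 35.244112364021746 [ 1.4 -0.5  0.6]
```

View pics/s5.png

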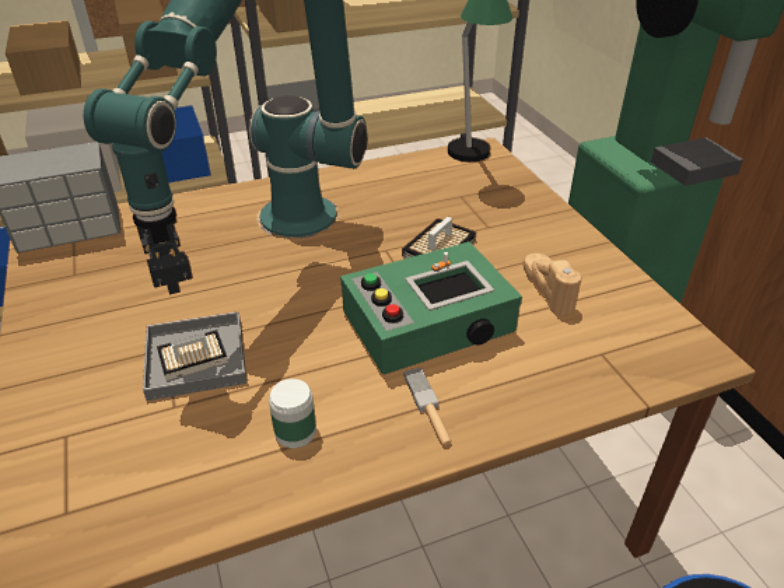

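The panel sits inside the tray at about (193,352), the buttons are up, the tab at (440,266) is aside and the bystanders are in place. One check that it lies flat, then hand in.

Run:
```python
from m import *
for n in("scene","wrist"):
    P=cloud(snap(n));m=(P[...,2]>17)&(P[...,2]<33)&(abs(P[...,0]-482)<70)&(abs(P[...,1]+356)<70)
    p=P[m];A=np.c_[p[:,:2]-p[:,:2].mean(0),np.ones(len(p))];c=np.linalg.lstsq(A,p[:,2],rcond=None)[0]
    print(n,len(p),c.round(3),cv2.minAreaRect(p[:,:2].astype(np.float32)))
```

```text
scene 844 [-1.0000e-03  0.0000e+00  2.2835e+01] ((483.3601379394531, -357.11370849609375), (99.99893188476562, 130.26722717285156), 3.188636541366577)
wrist 11288 [-0.000e+00  2.000e-03  2.372e+01] ((482.2115478515625, -356.36798095703125), (90.24500274658203, 130.54173278808594), 3.5560872554779053)
```

Flat, with its top near 24 mm against the 25 mm expected.

```bash
python3 -c "from rig import finish_job; print(finish_job())"
```

```text
the job is handed in; nothing more can be done
None
```

The job is done and handed in after about 14 s: red then yellow pressed and released, the tab left swung aside, the smaller panel lying flat in the tray, and the shoe last, tin and brush unmoved; the hand-in gave no verdict.

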